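# Tip the potatoes from the scoop pail into the saucepan

### The arm

A 6-joint arm with a two-finger parallel gripper is mounted at the origin on a cart in front of the work surface, level with it; the furniture and walls round the work are solid. World frame = base frame: x ahead of the robot, y to its left, z up, the work surface at z = 0. Lengths are in mm, angles in rad, forces in N, time in s.
With the tool pointing down it reaches from about 350 to 875 mm from the base axis. Payload 4.2 kg.
Tool frame: the origin (TCP) lies on the mounting face of the last link; the fingertips stand 173 mm ahead of it and the grasp point (between the pads) lies 155 mm ahead of it; z points along the fingers, y is the line along which they close (so a half turn about z gives the same grasp; the last joint's range is limited). The gripper opens to 85 mm and grips with 20 to 120 N. Pads are 22 mm wide; open, the fingers measure 114 mm over their backs; the gripper's body (76 mm by 85 mm) begins 54 mm behind the grasp point. The pads swing forward as they close: fully open they stand 13 mm farther back than shut.
Start: joints at [1.389, 0.385, 0.008, 0, -1.194, -0.259], TCP at [266.631, 565.25, 404.712] pointing down, gripper open.
Joint ranges: [-3.14, 3.14], [-1.21, 2.06], [-1.07, 1.41], [-3.16, 2.05], [-2.99, -0.16], [-3.1, 3.1]. Speed limits (rad/s): [2.79, 2.79, 3.14, 3.14, 3.14, 3.14].

### API

Orientations are given as a unit quaternion [x, y, z, w].
In Python, from bench import arm gives the robot as it stands. The module is installed in compiled form; this text tells all that it offers.
- The arm moves only by the tool move_arm, never from a script. Its arguments are lists of equal length, an entry for each row: "fingers": the finger opening in mm, from 0 to 85.4; "travel": the shift along the tool's x, y, z in mm, a list of three; "dr": the turn, a rotation vector about the tool's x, y, z in rad, a list of three. A call has 1 to 10 rows; each row is the pose to reach, as a shift and turn from the pose commanded when the call began, along the tool's axes at that moment; what a row does not reach only later rows make up. A row lasts 1/10 s, in which the tool goes at most 50 mm and 8.59 degrees, less where a joint would pass 70% of its speed; a pose out of reach is approached as far as the arm can. A call with a gripper value outside its range is refused whole. The fingers move at their own pace and stop on an object; the grip force is fixed at half the most. Time passes only in rows, so rows that repeat a pose let the fingers close. It gives the time, the measured TCP pose, the force, the opening and the grip force at its end, in the units of the state.
- arm.read_state(): the state, without advancing time (a new reading comes with each control period).
- arm.get_image(name): name is "scene" or "top"; returns the picture (384x512x3 uint8, red, green, blue); there is no depth.
- arm.camera_model(name): a dict with "intrinsics" (3x3 intrinsics, pixels), "pose" (4x4, takes a point from camera to world coordinates). Camera axes: x right, y up, looking along -z (the intrinsics and any distortion apply to the point x, -y, -z); pixel columns grow to the right and rows downward; lengths in mm; the calibration is good to about 2 mm. A picture is of the moment at which its call begins. camera_model takes no time and is no camera call.
- arm.job_done(): hands the job in; it is judged then, once.
The state is a dict: "clock": time; "joints": joint angles; "joint_vel": joint speeds; "joint_efforts": joint torques, N m; "position": TCP position; "ee_rot": TCP orientation; "contact_force": force on the tool from outside, world axes, zero at the start; "wrist_torque": the same for the moment, N m; "gripper_width": finger opening in mm; "grasp_force": force on a finger pad.
Only numpy, scipy, OpenCV 4.12 (cv2) and the standard library are available. Lean on these libraries where they do the work, as an engineer would, in place of code of your own. Each camera call takes 0.05 s, during which the arm holds its last target. There are 200 camera calls.

### The job

Pick up the small metal scoop pail by its swing handle, tip all three potatoes out of it into the deep saucepan on the range (not into the shallow pan), and stand the emptied pail back upright on its wooden board and let go. The handle swings only from lying back to straight up, where it stops, so it must be swung upright before the pail can be tipped with it. Do not bump hard against the pans or shift the things standing round about.

Things in the scene. Friction and masses are not known exactly. Their poses are not given: they have to be found in the camera images.
- board: fixed light wooden board, 220 x 220 x 15 mm, lying on the worktop to the left of the range; origin at the centre of its underside, z up
- pail: open bright-metal scoop pail on the board, about 0.3 kg; origin at the centre of its underside, z up, pouring lip toward -x. Floor x -36..54 mm, 124 mm wide in y, walls 4 mm; back wall at x = 52 mm, 88 mm high; the front is a ramp rising from x = -35 mm at 24 degrees to the lip at x = -105, z = 33 mm (tip it well past 24 degrees, about 45 to 50)
- pail_lip (a point): middle of the pail's pouring lip, at (-105, 0, 33) mm in the pail's frame; axes as the pail's
- bail (a joint): swing handle's angle (rad) about the pail's y axis through (0, 0, 74) mm: 0 = straight up, at its stop; positive = lying back toward +x, away from the lip (to 1.0). Light friction holds it where left. It cannot pass upright, so leaning the upright handle on toward the lip tips the pail with it
- handle_grip (a point): centre of the handle's wooden grip, 100 mm from the hinge: a bar along y, 74 mm long (y), 18 mm thick (x, to be gripped across) and 24 mm deep (z, which points away from the hinge along the handle); axes turn with the handle
- potato_a: brown potato, a slightly flattened round lump about 34 mm across and 31 mm thick, 45 g, loose in the pail at the start; origin at its centre, orientation arbitrary
- potato_b: brown potato, a slightly flattened round lump about 34 mm across and 31 mm thick, 45 g, loose in the pail at the start; origin at its centre, orientation arbitrary
- potato_c: brown potato, a slightly flattened round lump about 34 mm across and 31 mm thick, 45 g, loose in the pail at the start; origin at its centre, orientation arbitrary
- saucepan: deep round steel saucepan with two small side loops, 210 mm outside diameter, 75 mm high, 4 mm wall, floor 13 mm thick, open, on a coil burner of the range (coils 5 mm high), does not move; loops reach 133 mm from the axis along its x; origin at the centre of its underside
- saucepan_mouth (a point): centre of the saucepan's mouth, level with the rim, 75 mm above its underside
- low_pan: shallow round steel pan of the same diameter (210 mm) but only 32 mm high, on another front burner of the range, does not move; leave alone; origin at the centre of its underside
- mug: mug, 94 mm high, at the back of the range; leave alone; origin at its underside
- tin: half-height food tin, 75 mm across, 58 mm high, behind the board on the worktop; leave alone; origin at its underside
- salt: cylindrical canister, 71 mm across, 151 mm high, behind the board on the worktop; leave alone; origin at its underside

How it is judged:
By the outcome, as a careful person would: the job done as asked, in the order asked, and still so for the second after the job is handed in, with the robot touching nothing.
It also fails if it takes over 70 s, if anything falls off the work surface, if the arm or the gripper's body presses on something with over 40 N, if the wrist force passes 120 N, or if a joint passes its speed limit or range.

## Working session

There is one attempt and no reset: what is moved stays moved. The work goes in short steps, Python scripts to look and compute and a tool call to move; the robot and the scene stay as the last step left them, time stands still between calls to the robot, and variables do not carry over. Pictures are saved under pics/ and viewed, at most 10 in all, crops included, and the job is handed in when it is done.

Besides the shell and the picture viewer there is one more tool, called after ">>>" by a JSON object that holds its "op" and its "data". move_arm: Moves the arm, as the interface text tells. Its arguments: {"type":"object","properties":{"fingers":{"type":"array","items":{"type":"number"}},"travel":{"type":"array","items":{"type":"array","items":{"type":"number"}}},"dr":{"type":"array","items":{"type":"array","items":{"type":"number"}}}},"required":["fingers","travel","dr"]}

```bash
mkdir -p pics; python3 - <<'E'
from bench import arm
import cv2,numpy as np
s=arm.read_state();print({k:np.round(v,3).tolist() for k,v in s.items()})
for n in("scene","top"):
    im=arm.get_image(n);cv2.imwrite(f"pics/{n}0.png",im[:,:,::-1]);m=arm.camera_model(n);print(n,{k:np.round(v,3).tolist() for k,v in m.items()})
a=cv2.imread("pics/scene0.png");b=cv2.imread("pics/top0.png")
cv2.imwrite("pics/s0.png",cv2.resize(a,(800,600)));cv2.imwrite("pics/t0.png",cv2.resize(b,(800,600)))
E
```

```text
{'clock': 0.0, 'joints': [1.389, 0.386, 0.007, -0.001, -1.194, -0.259], 'joint_vel': [-0.001, -0.0, 0.002, 0.002, 0.001, -0.001], 'joint_efforts': [0.0, -39.229, 18.84, 4.186, -0.005, -0.0], 'position': [266.546, 565.084, 403.618], 'ee_rot': [0.976, -0.219, -0.0, 0.001], 'contact_force': [0.321, -0.086, 0.059], 'wrist_torque': [-0.0, 0.01, -0.01], 'grasp_force': 0.0, 'gripper_width': 85.493}
scene {'intrinsics': [[355.644, 0.0, 250.377], [0.0, 355.644, 194.883], [0.0, 0.0, 1.0]], 'pose': [[-0.643, 0.67, -0.371, 136.697], [-0.766, -0.553, 0.327, 407.236], [0.014, 0.495, 0.869, 1068.503], [0.0, 0.0, 0.0, 1.0]]}
top {'intrinsics': [[493.908, 0.0, 249.61], [0.0, 493.908, 193.701], [0.0, 0.0, 1.0]], 'pose': [[0.133, 0.79, -0.599, -480.822], [-0.991, 0.111, -0.074, -42.628], [0.008, 0.604, 0.797, 1495.762], [0.0, 0.0, 0.0, 1.0]]}
```

View pics/s0.png

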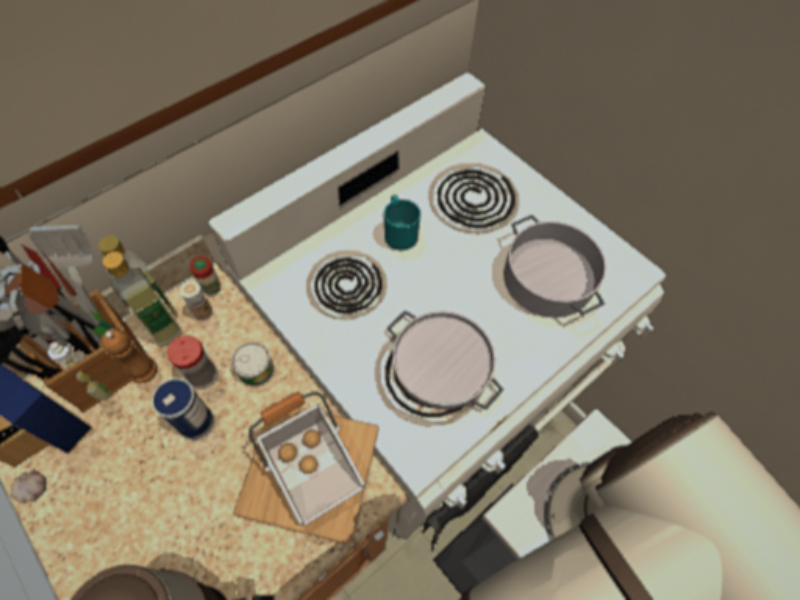

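View pics/t0.png

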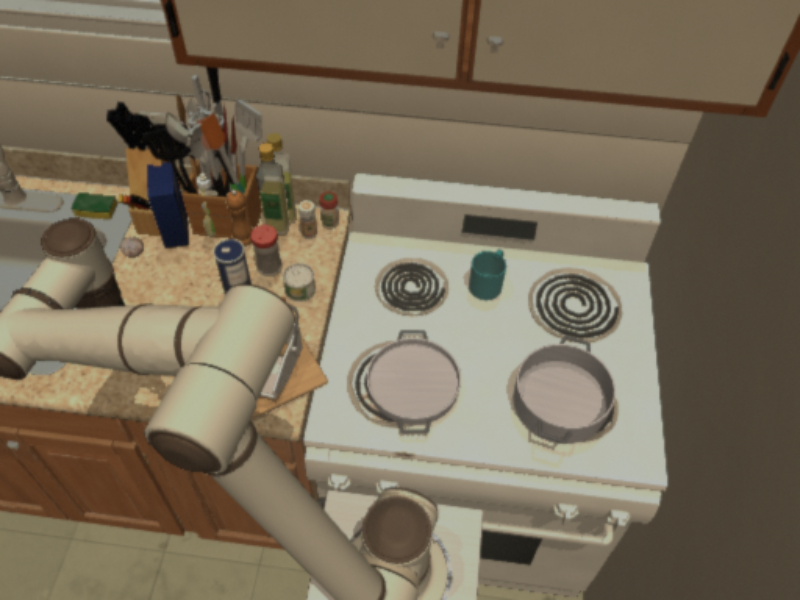

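The scene view shows the pail at (310,460) with its lip toward the lower right and the grip lying back at (284,406). The shallow pan is at (442,360) and the deep saucepan at (555,268). In the top view the arm hides the pail.

```bash
cat > h.py <<'E'
import numpy as np,cv2
from bench import arm
def ray(n,px):
    m=arm.camera_model(n);K=np.array(m["intrinsics"]);T=np.array(m["pose"])
    d=np.linalg.inv(K)@[px[0],px[1],1];d=T[:3,:3]@(d*[1,-1,-1]);return T[:3,3],d
def cast(n,px,z):
    o,d=ray(n,px);return o+d*(z-o[2])/d[2]
def proj(n,p):
    m=arm.camera_model(n);T=np.linalg.inv(np.array(m["pose"]));q=(T@np.append(p,1))[:3]*[1,-1,-1]
    q=np.array(m["intrinsics"])@q;return q[:2]/q[2]
E
python3 - <<'E'
from h import *
a=cv2.imread("pics/scene0.png")
c1=cv2.resize(a[245:350,145:250],None,fx=5.7,fy=5.7,interpolation=cv2.INTER_CUBIC)
cv2.imwrite("pics/c1.png",c1)
c2=cv2.resize(a[130:275,235:400],None,fx=4,fy=4,interpolation=cv2.INTER_CUBIC)
cv2.imwrite("pics/c2.png",c2)
f=800/512
print("rough lip",cast("scene",(334/f,503/f),48),"grip",cast("scene",(284/f,406/f),150),"deep",cast("scene",(555/f,262/f),85),"low",cast("scene",(442/f,358/f),40))
for p in[(378,427),(350,541),(236,512)]:print(cast("scene",np.array(p)/f,15))
E
```

```text
rough lip [329.16452356 357.50723841  48.        ] grip [492.15768414 332.161532   150.        ] deep [ 413.47787948 -301.06551326   85.        ] low [414.87021837  20.44141874  40.        ]
[393.30862335 205.52776976  15.        ]
[266.50734957 372.85470282  15.        ]
[435.45984794 499.89414415  15.        ]
```

View pics/c1.png

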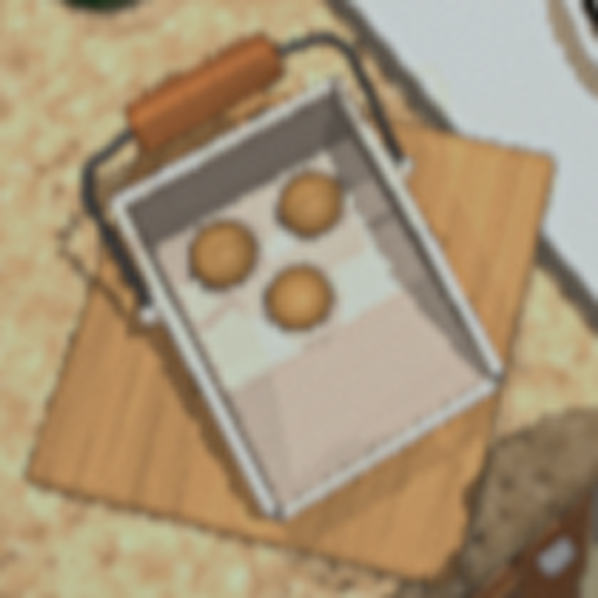

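View pics/c2.png

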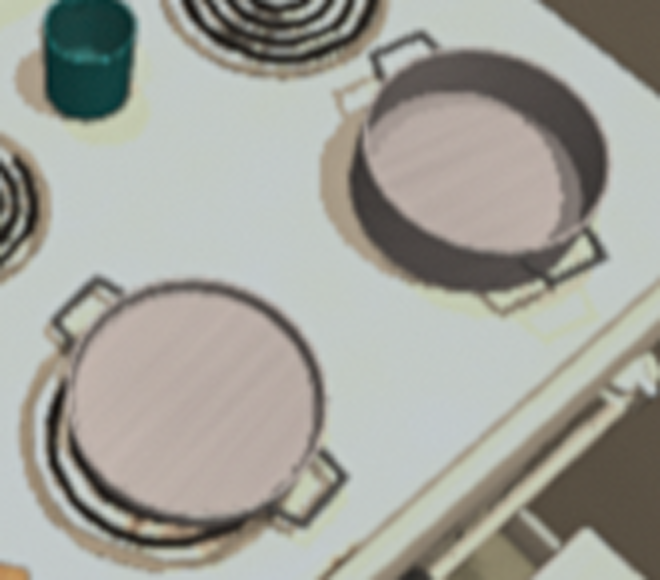

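Crop 1 (5.7×, origin 145,245) shows:
- pail lip corners at (278,518) and (500,380)
- back top corners at (115,203) and (335,80)
- hinge pegs at (148,315) and (405,165)
- grip from (137,122) to (275,60)

Crop 2 (4×, origin 235,130) shows the deep pan's rim centred near (487,150), with loops at (405,50) and (583,258).

```bash
python3 - <<'E'
from h import *
from scipy.optimize import least_squares as LS
c1=lambda u,v:(145+(u+.5)/5.7-.5,245+(v+.5)/5.7-.5)
P=[((-105,62,33),(278,515)),((-105,-62,33),(500,380)),((54,62,88),(115,203)),((54,-62,88),(335,82)),((0,70,74),(148,315)),((0,-70,74),(405,165))]
def R(w):return np.array([[np.cos(w),-np.sin(w)],[np.sin(w),np.cos(w)]])
W=[cast("scene",c1(*u),q[2]+15) for q,u in P]
f=lambda p:np.concatenate([p[:2]+R(p[2])@q[:2]-w[:2] for (q,_),w in zip(P,W)])
s=LS(f,[400,320,0]);print("pail",s.x,"res",np.round(s.fun,1))
x,y,w=s.x
# grip: ends with bail angle fit
g=c1(206,88)
o,d=ray("scene",g);ex=np.append(R(w)@[1,0],0)
for b in np.arange(.7,1.05,.05):
    p=np.array([x,y,89])+ex*100*np.sin(b)+np.array([0,0,100*np.cos(b)]);print(round(b,2),np.round(p),np.round(proj("scene",p)-g,1))
B=[cast("scene",c1(*u),15) for u in[(554,157),(437,580),(28,480)]];print("board",np.round(B),np.linalg.norm(B[0]-B[1]),np.linalg.norm(B[1]-B[2]),(B[0]+B[2])/2)
# pans: triangulated centre
k=512/800
def tri(a,b):
    o1,d1=ray("scene",a);o2,d2=ray("top",b);t=np.linalg.lstsq(np.c_[d1,-d2],o2-o1,rcond=None)[0];p,q=o1+t[0]*d1,o2+t[1]*d2;return np.round((p+q)/2,1),np.linalg.norm(p-q)
print("deep",tri((235+487/4,130+150/4),(564*k,387*k)))
print("low",tri((235+200/4,130+400/4),(413*k,382*k)))
for z in(80,):
  for u in[(608,160),(480,48),(365,150),(500,250),(450,240),(560,243)]:print(np.round(cast("scene",(235+u[0]/4,130+u[1]/4),z)))
  for u in[(565,345),(515,385),(613,392)]:print('t',np.round(cast("top",np.array(u)*k,z)))
from scipy.spatial.transform import Rotation as Ro
print(Ro.from_quat(arm.read_state()["ee_rot"]).as_matrix().round(3))
E
```

```text
pail [ 4.31081257e+02  3.45777074e+02 -1.45195929e-01] res [-1.4  2.5 -0.6 -1.2  1.5  2.2  2.  -3.4 -0.6  0.4 -1.  -0.4]
0.7 [495. 336. 165.] [-1.8 -1.9]
0.75 [499. 336. 162.] [-2.2 -2.6]
0.8 [502. 335. 159.] [-2.6 -3.3]
0.85 [505. 335. 155.] [-2.9 -3.8]
0.9 [509. 334. 151.] [-3.2 -4.3]
0.95 [512. 334. 147.] [-3.5 -4.7]
1.0 [514. 334. 143.] [-3.7 -5. ]
1.05 [517. 333. 139.] [-3.8 -5.2]
board [[396. 204.  15.]
 [271. 379.  15.]
 [436. 505.  15.]] 215.33031239997356 207.24928391705353 [416.00371639 354.18880819  15.        ]
deep (array([ 411.7, -309. ,   80. ]), np.float64(0.6883840689031065))
low (array([411.2,  13.1,  28.1]), np.float64(0.7054694250494454))
[ 340. -380.   80.]
[ 488. -386.   80.]
[ 477. -230.   80.]
[ 340. -244.   80.]
[ 372. -220.   80.]
[ 313. -287.   80.]
t [ 521. -311.   80.]
t [ 402. -205.   80.]
t [ 413. -412.   80.]
[[ 0.904 -0.427 -0.001]
 [-0.427 -0.904 -0.002]
 [ 0.     0.002 -1.   ]]
```

```bash
cat >> h.py <<'E'
from scipy.spatial.transform import Rotation as Ro
EX=np.array([.989,-.145,0])  # pail x at the board
def pose(grasp,yaw,tilt):
    """TCP pose: grasp point, pail-x heading yaw, handle leaning by tilt toward the lip"""
    ex=np.array([np.cos(yaw),np.sin(yaw),0]);z=ex*np.sin(tilt)-np.array([0,0,1])*np.cos(tilt)
    zz=z;y=-(ex*np.cos(tilt)+np.array([0,0,1])*np.sin(tilt));x=np.cross(y,zz)
    return np.array(grasp,float)-155*zz,Ro.from_matrix(np.c_[x,y,zz])
def go(grasp,yaw,tilt,corr=(0,0,0)):
    s=arm.read_state();p,r=pose(grasp,yaw,tilt);q=Ro.from_quat(s["ee_rot"])
    print("travel",np.round(q.inv().apply(p-s["position"]+np.array(corr)),1),"dr",np.round((q.inv()*r).as_rotvec(),3),"tcp",np.round(s["position"],1),"goal",np.round(p,1),"F",np.round(s["contact_force"],1),"J",np.round(s["joints"],2),"w",round(s["gripper_width"],1),"t",round(s["clock"],2))
E
python3 - <<'E'
from h import *
go((483,338,235),-.145,0)
E
```

```text
travel [292.7 113.   14. ] dr [ 2.000e-03 -1.000e-03  1.275e+00] tcp [266.6 565.1 403.7] goal [483. 338. 390.] F [ 0.2  0.1 -1.1] J [ 1.39  0.39  0.01 -0.   -1.19 -0.26] w 85.5 t 0.1
```

>>> {"op": "move_arm", "data": {"fingers": [80, 80, 80, 80, 80, 80, 80, 80, 80, 80], "travel": [[33, 12, 1], [65, 25, 3], [98, 38, 4], [130, 50, 6], [163, 63, 8], [195, 75, 9], [228, 88, 11], [260, 100, 12], [293, 113, 14], [293, 113, 14]], "dr": [[0, 0, 0.14], [0, 0, 0.28], [0, 0, 0.42], [0, 0, 0.57], [0, 0, 0.71], [0, 0, 0.85], [0, 0, 0.99], [0, 0, 1.13], [0, 0, 1.275], [0, 0, 1.275]]}}

```text
clock: 1.1
position: [485.3, 335.3, 389.7]
ee_rot: [-0.652, 0.759, -0.0, -0.001]
contact_force: [-0.6, 0.3, -0.2]
gripper_width: 80.5
grasp_force: 0.0
```

```bash
python3 - <<'E'
from h import *
go((483,338,174),-.145,0)
for n in("scene","top"):
    a=arm.get_image(n)[:,:,::-1];cv2.imwrite(f"pics/{n}1.png",a)
    u,v=proj(n,np.array([483,338,174])).astype(int);print(u,v);c=a[max(v-55,0):v+55,max(u-55,0):u+55];cv2.imwrite(f"pics/{n}1c.png",cv2.resize(c,None,fx=3.6,fy=3.6,interpolation=2))
x=[cv2.imread(f"pics/{n}1c.png")for n in("scene","top")];cv2.imwrite("pics/m1.png",np.hstack([i[:396,:396] for i in x]))
E
```

```text
travel [-2.4  2.6 60.7] dr [ 0.001 -0.002 -0.006] tcp [485.3 335.3 389.7] goal [483. 338. 329.] F [-0.6  0.3 -0.2] J [ 0.88  0.34 -0.1   0.   -1.13 -1.03] w 80.5 t 1.1
180 260
172 192
```

View pics/m1.png

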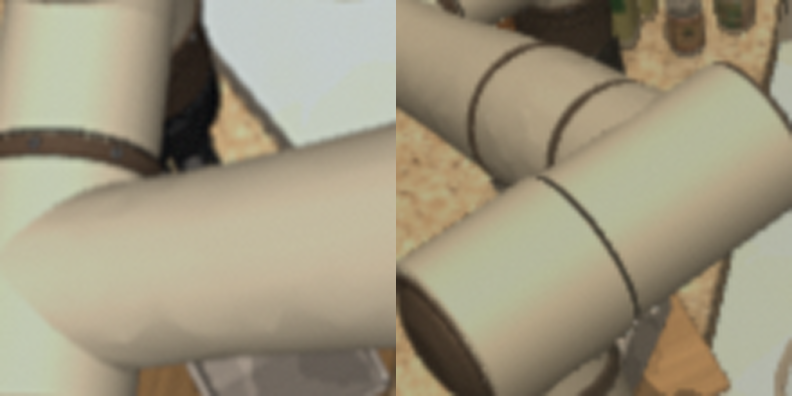

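Both views are blocked by the arm, so nothing can be read there. I'll refine the grip position from the first picture's orange mask.

```bash
python3 - <<'E'
from h import *
a=cv2.imread("pics/scene0.png");h=cv2.cvtColor(a,cv2.COLOR_BGR2HSV)
m=cv2.inRange(h,(5,150,60),(16,255,255));m[:245]=0;m[290:]=0;m[:,:160]=0;m[:,205:]=0
n,l,st,c=cv2.connectedComponentsWithStats(m);i=1+np.argmax(st[1:,4]);print(st[i],c[i])
pts=np.argwhere(l==i)[:,::-1].astype(np.float32);r=cv2.minAreaRect(pts);print(r)
o,d=ray("scene",c[i]);ey=np.array([.145,.989,0]);O=np.array([431,346,89.])
p=o+d*(ey@(O-o))/(ey@d);q=p-O;print(p,"x,z",q@EX,q[2],np.hypot(q@EX,q[2]),np.arctan2(q@EX,q[2]))
E
```

```text
[168 252  26  20 239] [180.0125523  261.05857741]
((180.5, 261.0000305175781), (9.391485214233398, 27.72724151611328), 63.43495178222656)
[506.27551438 334.96365057 113.97208157] x,z 76.04775438862893 24.972081569748525 80.04289978180078 1.25351607483425
```

>>> {"op": "move_arm", "data": {"fingers": [80, 80, 80, 80, 80, 80, 80, 80], "travel": [[-2, 3, 8], [-2, 5, 18], [-2, 5, 28], [-2, 5, 38], [-2, 5, 48], [-2, 5, 57], [-2, 5, 57], [-2, 5, 57]], "dr": [[0, 0, 0], [0, 0, 0], [0, 0, 0], [0, 0, 0], [0, 0, 0], [0, 0, 0], [0, 0, 0], [0, 0, 0]]}}

```text
clock: 2.0
position: [478.9, 340.8, 333.6]
ee_rot: [-0.654, 0.756, -0.0, -0.0]
contact_force: [-0.6, -0.3, 0.5]
gripper_width: 79.9
grasp_force: 0.0
```

```bash
python3 - <<'E'
from h import *
go((480,338.5,175),-.145,0)
E
```

```text
travel [ 2.1 -1.4  3.6] dr [-0. -0.  0.] tcp [478.9 340.8 333.6] goal [480.  338.5 330. ] F [-0.6 -0.3  0.5] J [ 0.89  0.38 -0.19  0.   -1.   -1.04] w 79.9 t 2.0
```

>>> {"op": "move_arm", "data": {"fingers": [62, 50, 42, 42, 42, 42], "travel": [[1, -1, 1], [2, -1, 3], [2, -1, 3], [2, -1, 3], [2, -1, 3], [2, -1, 3]], "dr": [[0, 0, 0], [0, 0, 0], [0, 0, 0], [0, 0, 0], [0, 0, 0], [0, 0, 0]]}}

```text
clock: 2.6
position: [479.5, 338.6, 330.8]
ee_rot: [-0.654, 0.756, 0.0, 0.0]
contact_force: [-0.2, 0.0, 0.8]
gripper_width: 42.2
grasp_force: 0.0
```

>>> {"op": "move_arm", "data": {"fingers": [42, 42, 42, 42, 42, 42, 38, 34, 34, 34], "travel": [[0, 5, -2], [0, 12, -4], [0, 19, -6], [0, 26, -8], [0, 33, -10], [0, 40, -11], [0, 45, -12], [0, 45, -12], [0, 45, -12], [0, 45, -12]], "dr": [[0, 0, 0], [0, 0, 0], [0, 0, 0], [0, 0, 0], [0, 0, 0], [0, 0, 0], [0, 0, 0], [0, 0, 0], [0, 0, 0], [0, 0, 0]]}}

```text
clock: 3.6
position: [435.0, 345.1, 342.4]
ee_rot: [-0.654, 0.757, -0.0, -0.0]
contact_force: [0.3, -1.1, -0.2]
gripper_width: 33.9
grasp_force: 0.0
```

```bash
python3 - <<'E'
from h import *
go((431,346,189),-.145,0)
for n in("scene","top"):
    a=arm.get_image(n)[:,:,::-1];cv2.imwrite(f"pics/{n}2.png",a)
a=cv2.imread("pics/scene2.png");b=cv2.imread("pics/top2.png")
cv2.imwrite("pics/m2.png",np.hstack([cv2.resize(a[220:350,130:260],(400,400)),cv2.resize(b[150:280,110:240],(400,400))]))
E
```

```text
travel [-0.4  4.1 -1.6] dr [ 0.    -0.001 -0.   ] tcp [435.  345.1 342.4] goal [431. 346. 344.] F [ 0.3 -1.1 -0.2] J [ 0.96  0.32 -0.26 -0.   -0.99 -1.11] w 33.9 t 3.6
```

View pics/m2.png

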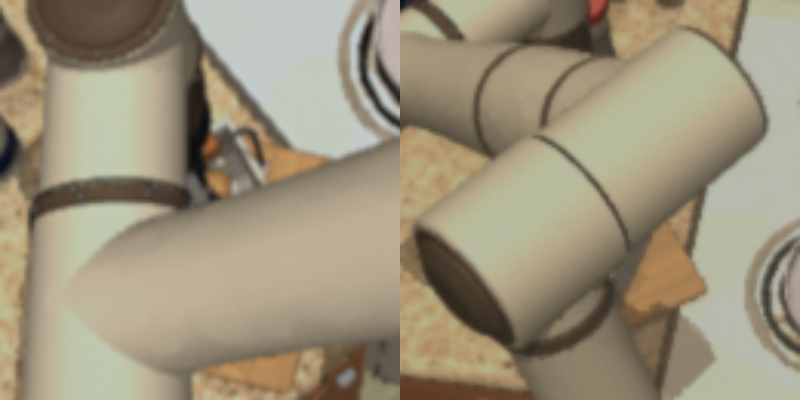

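The left crop shows the orange grip's end at (210,145) beside the fingers, with the rod at (260,165), so the handle has swung up with them. Now I'll finish upright and close.

>>> {"op": "move_arm", "data": {"fingers": [32, 28, 24, 20, 16, 10, 10, 10, 10, 10], "travel": [[0, 2, -1], [0, 4, -1], [0, 4, -1], [0, 4, -1], [0, 4, -1], [0, 4, -1], [0, 4, -1], [0, 4, -1], [0, 4, -1], [0, 4, -1]], "dr": [[0, 0, 0], [0, 0, 0], [0, 0, 0], [0, 0, 0], [0, 0, 0], [0, 0, 0], [0, 0, 0], [0, 0, 0], [0, 0, 0], [0, 0, 0]]}}

```text
clock: 4.7
position: [431.2, 345.8, 344.0]
ee_rot: [-0.654, 0.756, -0.0, 0.0]
contact_force: [2.0, -0.5, 1.3]
gripper_width: 17.0
grasp_force: 58.7
```

```bash
python3 - <<'E'
from h import *
go((431,346,189),-.145,0)
E
```

```text
travel [-0.2  0.2  0. ] dr [-0.001  0.001  0.   ] tcp [431.2 345.8 344. ] goal [431. 346. 344.] F [ 2.  -0.5  1.3] J [ 0.97  0.31 -0.26  0.   -0.99 -1.11] w 17.0 t 4.7
```

>>> {"op": "move_arm", "data": {"fingers": [10, 10, 10, 10, 10, 10, 10, 10, 10, 10], "travel": [[0, 0, -4], [0, 0, -12], [0, 0, -22], [0, 0, -34], [0, 0, -48], [0, 0, -62], [0, 0, -76], [0, 0, -90], [0, 0, -102], [0, 0, -110]], "dr": [[0, 0, 0], [0, 0, 0], [0, 0, 0], [0, 0, 0], [0, 0, 0], [0, 0, 0], [0, 0, 0], [0, 0, 0], [0, 0, 0], [0, 0, 0]]}}

```text
clock: 5.7
position: [430.9, 345.6, 455.3]
ee_rot: [-0.654, 0.756, 0.0, 0.001]
contact_force: [0.2, -0.3, -5.2]
gripper_width: 17.2
grasp_force: 58.7
```

```bash
python3 - <<'E'
from h import *
go((431,346,299),-.145,0)
yaw=-1.5
ex=np.array([np.cos(yaw),np.sin(yaw),0])
g=np.array([412,-309,320])+ex*60
print(g);go(g,yaw,0)
# joint-axis route: rotate about base z
p=arm.read_state()["position"];print(np.hypot(*p[:2]),np.degrees(np.arctan2(p[1],p[0])),np.hypot(*g[:2]),np.degrees(np.arctan2(g[1],g[0])))
E
```

```text
travel [-0.4 -0.1  1.3] dr [-0.001  0.002  0.   ] tcp [430.9 345.6 455.3] goal [431. 346. 454.] F [ 0.2 -0.3 -5.2] J [ 0.97  0.23 -0.09 -0.   -1.25 -1.11] w 17.2 t 5.7
[ 416.2442321 -368.8496992  320.       ]
travel [709.1 -88.8 -20.8] dr [0.    0.002 1.355] tcp [430.9 345.6 455.3] goal [ 416.2 -368.8  475. ] F [ 0.2 -0.3 -5.2] J [ 0.97  0.23 -0.09 -0.   -1.25 -1.11] w 17.2 t 5.7
552.3880564505524 38.736104114382414 556.1558786471015 -41.54536216247078
```

>>> {"op": "move_arm", "data": {"fingers": [10, 10, 10, 10, 10, 10, 10, 10, 10, 10], "travel": [[3, 0, 0], [10, -1, 0], [21, -3, -1], [37, -5, -1], [57, -7, -2], [80, -10, -2], [106, -13, -3], [133, -17, -4], [159, -20, -5], [185, -23, -5]], "dr": [[0, 0, 0.005], [0, 0, 0.02], [0, 0, 0.04], [0, 0, 0.07], [0, 0, 0.11], [0, 0, 0.153], [0, 0, 0.203], [0, 0, 0.253], [0, 0, 0.303], [0, 0, 0.354]]}}

```text
clock: 6.7
position: [426.3, 156.5, 459.1]
ee_rot: [-0.509, 0.861, -0.0, 0.0]
contact_force: [-0.1, -0.4, -4.7]
gripper_width: 17.0
grasp_force: 58.7
```

```bash
python3 - <<'E'
from h import *
go((416,-369,320),-1.5,0)
E
```

```text
travel [ 465.2 -244.7  -16. ] dr [-0.     0.001  0.996] tcp [426.3 156.5 459.1] goal [ 416. -369.  475.] F [-0.1 -0.4 -4.7] J [ 0.71  0.05 -0.29  0.   -1.23 -1.22] w 17.0 t 6.7
```

>>> {"op": "move_arm", "data": {"fingers": [10, 10, 10, 10, 10, 10, 10, 10, 10, 10], "travel": [[23, -12, -1], [47, -24, -2], [70, -37, -2], [93, -49, -3], [116, -61, -4], [140, -73, -5], [163, -86, -6], [186, -98, -6], [209, -110, -7], [232, -122, -8]], "dr": [[0, 0, 0.05], [0, 0, 0.1], [0, 0, 0.15], [0, 0, 0.2], [0, 0, 0.25], [0, 0, 0.3], [0, 0, 0.35], [0, 0, 0.4], [0, 0, 0.45], [0, 0, 0.5]]}}

```text
clock: 7.7
position: [421.4, -105.0, 467.0]
ee_rot: [-0.28, 0.96, -0.0, 0.0]
contact_force: [-0.4, -0.0, -4.9]
gripper_width: 17.1
grasp_force: 58.7
```

```bash
python3 - <<'E'
from h import *
go((416,-369,320),-1.5,0)
E
```

```text
travel [ 146.3 -219.8   -8. ] dr [-0.     0.     0.496] tcp [ 421.4 -105.   467. ] goal [ 416. -369.  475.] F [-0.4 -0.  -4.9] J [ 0.13  0.01 -0.32 -0.   -1.25 -1.14] w 17.1 t 7.7
```

```bash
cat >> h.py <<'E'
def lipgo(L,yaw,t):
    ex=np.array([np.cos(yaw),np.sin(yaw),0]);g=np.array(L,float)+ex*(105*np.cos(t)-141*np.sin(t))+np.array([0,0,105*np.sin(t)+141*np.cos(t)])
    go(g,yaw,t)
E
python3 - <<'E'
from h import *
lipgo((412,-340,170),-1.5,0)
E
```

```text
travel [ 184.1 -285.6    1. ] dr [-0.     0.     0.496] tcp [ 421.4 -105.   467. ] goal [ 419.4 -444.7  466. ] F [-0.4 -0.  -4.9] J [ 0.13  0.01 -0.32 -0.   -1.25 -1.14] w 17.1 t 7.7
```

>>> {"op": "move_arm", "data": {"fingers": [10, 10, 10, 10, 10, 10, 10, 10, 10, 10], "travel": [[14, -22, 0], [28, -44, 0], [42, -66, 0], [56, -87, 0], [70, -108, 0], [84, -130, 0], [98, -151, 0], [110, -171, 0], [122, -190, 0], [133, -207, 0]], "dr": [[0, 0, 0.04], [0, 0, 0.08], [0, 0, 0.115], [0, 0, 0.15], [0, 0, 0.19], [0, 0, 0.23], [0, 0, 0.26], [0, 0, 0.3], [0, 0, 0.33], [0, 0, 0.36]]}}

```text
clock: 8.7
position: [421.4, -350.5, 466.8]
ee_rot: [-0.103, 0.995, -0.0, -0.0]
contact_force: [0.7, -0.3, -5.0]
gripper_width: 17.3
grasp_force: 58.7
```

```bash
python3 - <<'E'
from h import *
lipgo((412,-340,170),-1.5,0)
E
```

```text
travel [ 21.3 -91.8   0.8] dr [ 0.    -0.     0.136] tcp [ 421.4 -350.5  466.8] goal [ 419.4 -444.7  466. ] F [ 0.7 -0.3 -5. ] J [-0.4   0.21 -0.08  0.   -1.28 -0.97] w 17.3 t 8.7
```

>>> {"op": "move_arm", "data": {"fingers": [10, 10, 10, 10, 10, 10, 10, 10, 10, 10], "travel": [[4, -16, 0], [7, -31, 0], [11, -46, 0], [14, -59, 0], [16, -70, 0], [18, -79, 0], [20, -86, 1], [21, -90, 1], [21, -92, 1], [21, -92, 1]], "dr": [[0, 0, 0.02], [0, 0, 0.045], [0, 0, 0.07], [0, 0, 0.09], [0, 0, 0.105], [0, 0, 0.12], [0, 0, 0.13], [0, 0, 0.136], [0, 0, 0.136], [0, 0, 0.136]]}}

```text
clock: 9.7
position: [422.2, -443.2, 465.7]
ee_rot: [-0.038, 0.999, 0.0, -0.0]
contact_force: [0.4, -0.8, -5.1]
gripper_width: 17.0
grasp_force: 58.7
```

```bash
python3 - <<'E'
from h import *
for n in("scene","top"):
    a=arm.get_image(n)[:,:,::-1];cv2.imwrite(f"pics/{n}3.png",a)
a=cv2.imread("pics/scene3.png");b=cv2.imread("pics/top3.png")
cv2.imwrite("pics/m3.png",np.hstack([cv2.resize(a[60:260,240:440],(400,400)),cv2.resize(b[130:330,250:450],(400,400))]))
for L,t in[((412,-342,150),.2),((412,-345,125),.4),((412,-345,120),.6),((412,-345,120),.83)]:lipgo(L,-1.5,t)
E
```

```text
travel [ 2.7 57.3  4.8] dr [0.2   0.001 0.005] tcp [ 422.2 -442.9  465.8] goal [ 415.1 -386.   461. ] F [-0.4 -0.3 -4.8] J [-0.55  0.33  0.08 -0.   -1.32 -0.95] w 17.3 t 9.8
travel [  2.6 116.9  27.3] dr [0.4   0.001 0.005] tcp [ 422.2 -442.9  465.8] goal [ 410.7 -326.5  438.5] F [-0.4 -0.3 -4.8] J [-0.55  0.33  0.08 -0.   -1.32 -0.95] w 17.3 t 9.8
travel [  2.2 178.8  42.2] dr [0.6   0.002 0.005] tcp [ 422.2 -442.9  465.8] goal [ 406.3 -264.7  423.6] F [-0.4 -0.3 -4.8] J [-0.55  0.33  0.08 -0.   -1.32 -0.95] w 17.3 t 9.8
travel [  1.9 245.9  68.6] dr [0.83  0.002 0.005] tcp [ 422.2 -442.9  465.8] goal [ 401.6 -197.8  397.2] F [-0.4 -0.3 -4.8] J [-0.55  0.33  0.08 -0.   -1.32 -0.95] w 17.3 t 9.8
```

View pics/m3.png

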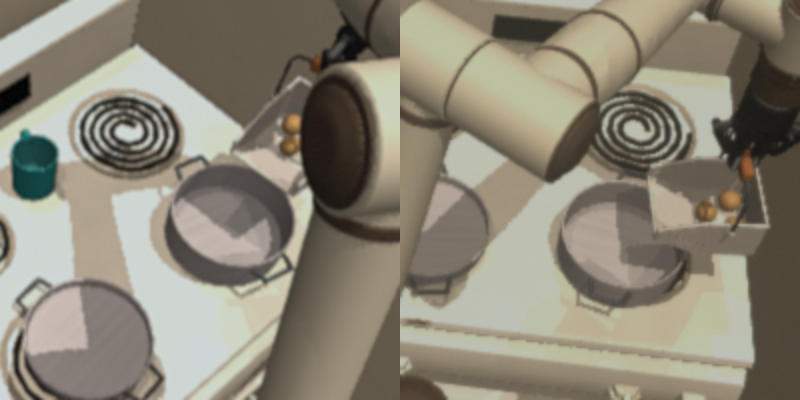

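The crops show the pail hanging level with the potatoes inside. Its lip, at (652,200) in the right crop, lies over the deep pan and points toward +y. I'll tip it gently.

>>> {"op": "move_arm", "data": {"fingers": [10, 10, 10, 10, 10, 10, 10, 10, 10, 10], "travel": [[0, 6, 0], [1, 14, 1], [1, 26, 2], [2, 37, 3], [2, 48, 4], [3, 60, 6], [3, 72, 10], [3, 84, 15], [3, 96, 19], [3, 106, 23]], "dr": [[0.02, 0, 0], [0.05, 0, 0], [0.09, 0, 0], [0.13, 0, 0], [0.17, 0, 0], [0.21, 0, 0], [0.25, 0, 0], [0.29, 0, 0], [0.33, 0, 0], [0.36, 0, 0]]}}

```text
clock: 10.8
position: [410.5, -336.3, 442.6]
ee_rot: [-0.038, 0.983, -0.18, 0.007]
contact_force: [-0.4, 0.5, -4.7]
gripper_width: 17.2
grasp_force: 58.8
```

```bash
python3 - <<'E'
from h import *
print(cast("top",(376,230),170))
for L,t in[((412,-345,120),.5),((412,-345,118),.6),((412,-345,118),.7),((412,-345,118),.85)]:lipgo(L,-1.5,t)
E
```

```text
[ 427.45975094 -339.73287747  170.        ]
travel [-1.2 42.7 -2.8] dr [0.139 0.003 0.005] tcp [ 410.5 -336.3  442.6] goal [ 408.5 -295.4  430.1] F [-0.4  0.5 -4.7] J [-0.33  0.15 -0.39  0.42 -0.93 -1.4 ] w 17.2 t 10.8
travel [-1.3 74.5 -5.7] dr [0.239 0.003 0.005] tcp [ 410.5 -336.3  442.6] goal [ 406.3 -264.7  421.6] F [-0.4  0.5 -4.7] J [-0.33  0.15 -0.39  0.42 -0.93 -1.4 ] w 17.2 t 10.8
travel [ -1.5 105.8  -7.3] dr [0.339 0.003 0.005] tcp [ 410.5 -336.3  442.6] goal [ 404.2 -234.9  412. ] F [-0.4  0.5 -4.7] J [-0.33  0.15 -0.39  0.42 -0.93 -1.4 ] w 17.2 t 10.8
travel [ -1.8 152.7  -3.9] dr [0.489 0.004 0.005] tcp [ 410.5 -336.3  442.6] goal [ 401.2 -192.3  392.2] F [-0.4  0.5 -4.7] J [-0.33  0.15 -0.39  0.42 -0.93 -1.4 ] w 17.2 t 10.8
```

>>> {"op": "move_arm", "data": {"fingers": [10, 10, 10, 10, 10, 10, 10, 10, 10, 10], "travel": [[1, 8, 0], [2, 15, -1], [3, 23, -2], [4, 31, -2], [4, 40, -3], [4, 50, -4], [4, 60, -5], [4, 70, -5], [4, 80, -6], [4, 90, -7]], "dr": [[0.025, 0, 0], [0.05, 0, 0], [0.075, 0, 0], [0.1, 0, 0], [0.13, 0, 0], [0.16, 0, 0], [0.19, 0, 0], [0.22, 0, 0], [0.255, 0, 0], [0.29, 0, 0]]}}

```text
clock: 11.8
position: [400.2, -250.4, 418.0]
ee_rot: [-0.037, 0.947, -0.32, 0.014]
contact_force: [0.3, -0.2, -3.8]
gripper_width: 17.3
grasp_force: 58.9
```

```bash
python3 - <<'E'
from h import *
for L,t in[((408,-345,118),.75),((408,-345,118),.86),((408,-345,118),.95)]:lipgo(L,-1.5,t)
E
```

```text
travel [-1.3 31.  -8.8] dr [0.099 0.007 0.004] tcp [ 400.2 -250.4  418. ] goal [ 399.2 -220.4  406.2] F [ 0.3 -0.2 -3.8] J [-0.19  0.06 -0.73  0.92 -0.83 -1.96] w 17.3 t 11.8
travel [ -1.4  65.  -15.2] dr [0.209 0.007 0.003] tcp [ 400.2 -250.4  418. ] goal [ 397.  -189.6  390.7] F [ 0.3 -0.2 -3.8] J [-0.19  0.06 -0.73  0.92 -0.83 -1.96] w 17.3 t 11.8
travel [ -1.6  93.1 -17.7] dr [0.299 0.007 0.003] tcp [ 400.2 -250.4  418. ] goal [ 395.3 -165.8  375.6] F [ 0.3 -0.2 -3.8] J [-0.19  0.06 -0.73  0.92 -0.83 -1.96] w 17.3 t 11.8
```

>>> {"op": "move_arm", "data": {"fingers": [10, 10, 10, 10, 10, 10, 10, 10, 10, 10], "travel": [[0, 10, -3], [0, 20, -6], [0, 31, -9], [0, 42, -11], [0, 54, -13], [-1, 65, -15], [-1, 65, -15], [-1, 65, -15], [-1, 65, -15], [-1, 65, -15]], "dr": [[0.03, 0, 0], [0.065, 0, 0], [0.1, 0, 0], [0.135, 0, 0], [0.17, 0, 0], [0.21, 0, 0], [0.21, 0, 0], [0.21, 0, 0], [0.21, 0, 0], [0.21, 0, 0]]}}

```text
clock: 12.8
position: [397.0, -191.0, 390.7]
ee_rot: [-0.034, 0.908, -0.416, 0.016]
contact_force: [-0.7, -0.5, -3.9]
gripper_width: 17.1
grasp_force: 59.1
```

```bash
python3 - <<'E'
from h import *
for n in("scene","top"):
    a=arm.get_image(n)[:,:,::-1];cv2.imwrite(f"pics/{n}4.png",a)
a=cv2.imread("pics/scene4.png");b=cv2.imread("pics/top4.png")
cv2.imwrite("pics/m4.png",np.hstack([cv2.resize(a[60:260,240:440],(400,400)),cv2.resize(b[130:330,250:450],(400,400))]))
for L,t in[((408,-345,118),.86),((408,-350,170),.3),((408,-345,170),0)]:lipgo(L,-1.5,t)
E
```

```text
travel [-0.1  0.7 -1.3] dr [0.    0.004 0.002] tcp [ 397.  -191.   390.4] goal [ 397.  -189.6  390.7] F [ 0.8 -0.5 -4.4] J [-0.11  0.05 -0.89  1.22 -0.92 -2.33] w 17.1 t 12.9
travel [   1.  -183.1   69.5] dr [-0.56   0.003  0.004] tcp [ 397.  -191.   390.4] goal [ 408.9 -362.8  483.8] F [ 0.8 -0.5 -4.4] J [-0.11  0.05 -0.89  1.22 -0.92 -2.33] w 17.1 t 12.9
travel [   1.1 -226.5  147.2] dr [-0.86   0.003  0.004] tcp [ 397.  -191.   390.4] goal [ 415.4 -449.7  466. ] F [ 0.8 -0.5 -4.4] J [-0.11  0.05 -0.89  1.22 -0.92 -2.33] w 17.1 t 12.9
```

View pics/m4.png

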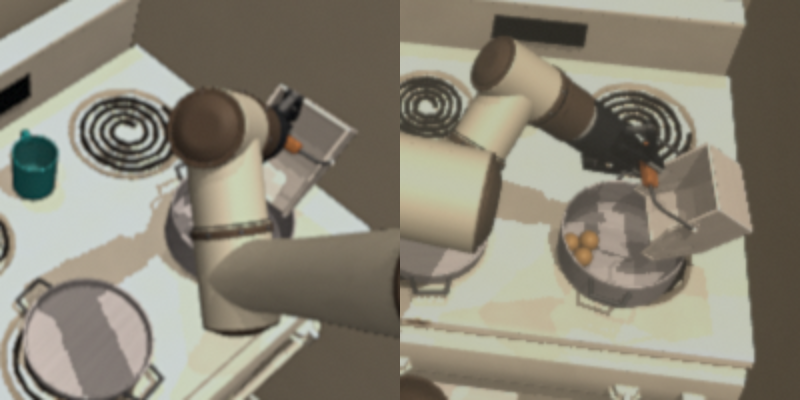

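The right crop shows all three potatoes at (580,243) in the deep pan and the pail empty. Next I'll level it and carry it back.

>>> {"op": "move_arm", "data": {"fingers": [10, 10, 10, 10, 10, 10, 10, 10, 10, 10], "travel": [[0, -8, 0], [0, -22, 2], [0, -42, 8], [0, -63, 15], [0, -85, 23], [0, -107, 32], [1, -128, 42], [1, -148, 52], [1, -166, 61], [1, -183, 70]], "dr": [[-0.03, 0, 0], [-0.08, 0, 0], [-0.14, 0, 0], [-0.2, 0, 0], [-0.26, 0, 0], [-0.32, 0, 0], [-0.38, 0, 0], [-0.44, 0, 0], [-0.5, 0, 0], [-0.56, 0, 0]]}}

```text
clock: 13.9
position: [408.6, -363.6, 483.3]
ee_rot: [-0.037, 0.988, -0.147, 0.005]
contact_force: [0.6, 0.6, -3.8]
gripper_width: 16.8
grasp_force: 59.0
```

```bash
python3 - <<'E'
from h import *
go((415,-390,320),-1.5,0)
E
```

```text
travel [ -4.4 -23.2  15.7] dr [-0.296 -0.001  0.004] tcp [ 408.6 -363.6  483.3] goal [ 415. -390.  475.] F [ 0.6  0.6 -3.8] J [-0.38  0.16 -0.23  0.3  -1.07 -1.25] w 16.8 t 13.9
```

>>> {"op": "move_arm", "data": {"fingers": [10, 10, 10, 10, 10, 10, 10, 10], "travel": [[-1, -5, 3], [-2, -10, 6], [-3, -14, 9], [-4, -18, 12], [-4, -21, 14], [-4, -23, 16], [-4, -23, 16], [-4, -23, 16]], "dr": [[-0.06, 0, 0], [-0.12, 0, 0], [-0.18, 0, 0], [-0.23, 0, 0], [-0.27, 0, 0], [-0.296, 0, 0], [-0.296, 0, 0], [-0.296, 0, 0]]}}

```text
clock: 14.7
position: [414.8, -389.3, 474.5]
ee_rot: [-0.038, 0.999, -0.002, -0.0]
contact_force: [-0.3, 0.4, -2.6]
gripper_width: 16.9
grasp_force: 59.0
```

```bash
python3 - <<'E'
from h import *
go((431,346,305),-.145,0)
E
```

```text
travel [-71.6 732.   11.4] dr [-0.003 -0.004 -1.35 ] tcp [ 414.8 -389.3  474.5] goal [431. 346. 460.] F [-0.3  0.4 -2.6] J [-0.47  0.25 -0.02  0.   -1.31 -1.03] w 16.9 t 14.7
```

>>> {"op": "move_arm", "data": {"fingers": [10, 10, 10, 10, 10, 10, 10, 10, 10, 10], "travel": [[0, 3, 0], [-1, 10, 0], [-2, 22, 0], [-4, 38, 0], [-6, 59, 1], [-8, 83, 1], [-11, 110, 1], [-13, 137, 1], [-16, 164, 1], [-19, 191, 1]], "dr": [[0, 0, -0.005], [0, 0, -0.02], [0, 0, -0.04], [0, 0, -0.07], [0, 0, -0.11], [0, 0, -0.153], [0, 0, -0.203], [0, 0, -0.253], [0, 0, -0.303], [0, 0, -0.354]]}}

```text
clock: 15.7
position: [418.7, -195.2, 473.3]
ee_rot: [-0.215, 0.977, -0.002, 0.0]
contact_force: [0.4, 0.8, -3.5]
gripper_width: 17.0
grasp_force: 59.0
```

```bash
python3 - <<'E'
from h import *
go((431,346,305),-.145,0)
E
```

```text
travel [-238.7  485.9   11.2] dr [-0.003 -0.002 -0.992] tcp [ 418.7 -195.2  473.3] goal [431. 346. 460.] F [ 0.4  0.8 -3.5] J [-0.08  0.05 -0.25  0.   -1.26 -1.06] w 17.0 t 15.7
```

>>> {"op": "move_arm", "data": {"fingers": [10, 10, 10, 10, 10, 10, 10, 10, 10, 10], "travel": [[-12, 24, 0], [-24, 49, 1], [-36, 73, 1], [-48, 97, 2], [-60, 121, 2], [-72, 146, 3], [-84, 170, 3], [-95, 194, 4], [-107, 219, 4], [-119, 243, 5]], "dr": [[0, 0, -0.05], [0, 0, -0.1], [0, 0, -0.15], [0, 0, -0.2], [0, 0, -0.25], [0, 0, -0.3], [0, 0, -0.35], [0, 0, -0.4], [0, 0, -0.45], [0, 0, -0.5]]}}

```text
clock: 16.7
position: [425.0, 74.7, 467.3]
ee_rot: [-0.45, 0.893, -0.002, -0.0]
contact_force: [0.7, 0.2, -2.9]
gripper_width: 17.1
grasp_force: 59.0
```

```bash
python3 - <<'E'
from h import *
go((431,346,305),-.145,0)
E
```

```text
travel [-221.7  156.4    6.5] dr [-0.003 -0.002 -0.491] tcp [425.   74.7 467.3] goal [431. 346. 460.] F [ 0.7  0.2 -2.9] J [ 0.55  0.   -0.32  0.   -1.25 -1.19] w 17.1 t 16.7
```

>>> {"op": "move_arm", "data": {"fingers": [10, 10, 10, 10, 10, 10, 10, 10, 10, 10], "travel": [[-21, 15, 0], [-42, 30, 1], [-63, 45, 2], [-84, 60, 2], [-104, 74, 3], [-124, 88, 4], [-143, 101, 4], [-161, 113, 5], [-176, 124, 5], [-190, 134, 6]], "dr": [[0, 0, -0.047], [0, 0, -0.093], [0, 0, -0.14], [0, 0, -0.187], [0, 0, -0.23], [0, 0, -0.275], [0, 0, -0.317], [0, 0, -0.356], [0, 0, -0.39], [0, 0, -0.42]]}}

```text
clock: 17.7
position: [432.1, 306.9, 460.1]
ee_rot: [-0.626, 0.78, -0.002, -0.001]
contact_force: [0.1, -0.1, -3.2]
gripper_width: 16.9
grasp_force: 59.0
```

```bash
python3 - <<'E'
from h import *
go((431,346,305),-.145,0)
E
```

```text
travel [-37.9   9.6  -0. ] dr [-0.001 -0.004 -0.073] tcp [432.1 306.9 460.1] goal [431. 346. 460.] F [ 0.1 -0.1 -3.2] J [ 0.92  0.19 -0.13  0.   -1.26 -1.14] w 16.9 t 17.7
```

>>> {"op": "move_arm", "data": {"fingers": [10, 10, 10, 10, 10, 10, 10, 10, 10, 10], "travel": [[-12, 3, 0], [-21, 5, 0], [-28, 7, 0], [-33, 8, 0], [-36, 9, 0], [-38, 10, 0], [-38, 10, 0], [-38, 10, 0], [-38, 10, 0], [-38, 10, 0]], "dr": [[0, 0, -0.02], [0, 0, -0.035], [0, 0, -0.05], [0, 0, -0.06], [0, 0, -0.07], [0, 0, -0.073], [0, 0, -0.073], [0, 0, -0.073], [0, 0, -0.073], [0, 0, -0.073]]}}

```text
clock: 18.7
position: [431.2, 344.6, 459.9]
ee_rot: [-0.653, 0.758, -0.002, -0.001]
contact_force: [1.0, 0.4, -3.4]
gripper_width: 17.1
grasp_force: 59.0
```

```bash
python3 - <<'E'
from h import *
go((431,346,191),-.145,0)
E
```

```text
travel [ -1.8   0.5 113.9] dr [-0.001 -0.004 -0.003] tcp [431.2 344.6 459.9] goal [431. 346. 346.] F [ 1.   0.4 -3.4] J [ 0.97  0.23 -0.08  0.   -1.27 -1.12] w 17.1 t 18.7
```

>>> {"op": "move_arm", "data": {"fingers": [10, 10, 10, 10, 10, 10, 10, 10, 10, 10], "travel": [[0, 0, 6], [-1, 0, 20], [-1, 0, 36], [-1, 0, 52], [-1, 0, 68], [-1, 0, 82], [-1, 0, 93], [-1, 0, 101], [-1, 0, 106], [-1, 0, 108]], "dr": [[0, 0, 0], [0, 0, 0], [0, 0, 0], [0, 0, 0], [0, 0, 0], [0, 0, 0], [0, 0, 0], [0, 0, 0], [0, 0, 0], [0, 0, 0]]}}

```text
clock: 19.7
position: [431.4, 345.4, 351.4]
ee_rot: [-0.653, 0.757, -0.002, -0.001]
contact_force: [-0.3, -0.5, -3.7]
gripper_width: 17.0
grasp_force: 59.0
```

>>> {"op": "move_arm", "data": {"fingers": [10, 10, 10, 10, 10, 10], "travel": [[0, 0, 1], [0, 0, 2.5], [0, 0, 4], [0, 0, 5], [0, 0, 6], [0, 0, 6]], "dr": [[0, 0, 0], [0, 0, 0], [0, 0, 0], [0, 0, 0], [0, 0, 0], [0, 0, 0]]}}

```text
clock: 20.3
position: [431.4, 345.4, 345.8]
ee_rot: [-0.653, 0.757, -0.002, -0.001]
contact_force: [0.5, -0.0, -3.4]
gripper_width: 17.4
grasp_force: 59.0
```

>>> {"op": "move_arm", "data": {"fingers": [10, 10, 10, 10, 10], "travel": [[0, 0, 0.7], [0, 0, 1.3], [0, 0, 2], [0, 0, 2], [0, 0, 2]], "dr": [[0, 0, 0], [0, 0, 0], [0, 0, 0], [0, 0, 0], [0, 0, 0]]}}

```text
clock: 20.8
position: [431.9, 345.3, 344.9]
ee_rot: [-0.653, 0.757, -0.002, -0.0]
contact_force: [2.5, -2.8, 4.6]
gripper_width: 17.2
grasp_force: 60.2
```

Contact: the pail is standing on the board. I'll open the gripper and withdraw straight up.

>>> {"op": "move_arm", "data": {"fingers": [20, 24, 30, 38, 46, 50, 50, 50, 50, 50], "travel": [[0, 0, 0], [0, 0, 0], [0, 0, 0], [0, 0, 0], [0, 0, 0], [0, 0, 0], [0, 0, -6], [0, 0, -16], [0, 0, -30], [0, 0, -48]], "dr": [[0, 0, 0], [0, 0, 0], [0, 0, 0], [0, 0, 0], [0, 0, 0], [0, 0, 0], [0, 0, 0], [0, 0, 0], [0, 0, 0], [0, 0, 0]]}}

```text
clock: 21.8
position: [431.3, 345.5, 392.7]
ee_rot: [-0.653, 0.757, -0.002, -0.001]
contact_force: [0.0, 0.7, -0.2]
gripper_width: 49.7
grasp_force: 0.0
```

>>> {"op": "move_arm", "data": {"fingers": [50, 50, 50, 50, 50, 50, 50, 50, 50, 50], "travel": [[0, 0, -20], [0, 0, -45], [0, 0, -70], [40, 0, -80], [80, 0, -80], [120, 0, -80], [160, 0, -80], [200, 0, -80], [235, 0, -80], [250, 0, -80]], "dr": [[0, 0, 0], [0, 0, 0], [0, 0, 0], [0, 0, 0], [0, 0, 0], [0, 0, 0], [0, 0, 0], [0, 0, 0], [0, 0, 0], [0, 0, 0]]}}

```text
clock: 22.8
position: [393.4, 96.2, 474.1]
ee_rot: [-0.652, 0.758, -0.002, -0.0]
contact_force: [0.5, -0.5, 0.0]
gripper_width: 49.8
grasp_force: 0.0
```

```bash
python3 - <<'E'
from h import *
go((431,346,191),-.145,0)
for n in("scene","top"):
    a=arm.get_image(n)[:,:,::-1];cv2.imwrite(f"pics/{n}5.png",a)
a=cv2.imread("pics/scene5.png");b=cv2.imread("pics/top5.png")
cv2.imwrite("pics/m5.png",np.hstack([cv2.resize(a,(400,300)),cv2.resize(b,(400,300))]))
E
```

```text
travel [-252.9    0.4  127.5] dr [-0.003 -0.002 -0.005] tcp [393.4  96.2 474.1] goal [431. 346. 346.] F [ 0.5 -0.5  0. ] J [ 0.65 -0.05 -0.36  0.   -1.27 -0.8 ] w 49.8 t 22.8
```

View pics/m5.png

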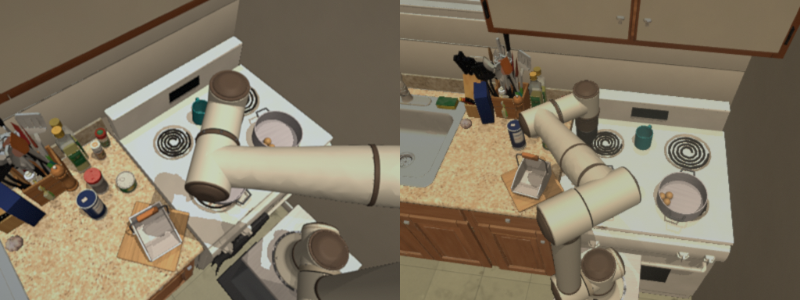

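The pail stands upright and empty on its board at (155,232) in the left view. All the potatoes are in the deep pan at (665,197) in the right view, and the arm is clear of everything.

```bash
python3 -c "
from bench import arm
print(arm.job_done())"
```

```text
the job is handed in; nothing more can be done
None
```

The job is handed in at about 23 s on the robot clock: all three potatoes are in the deep saucepan, and the empty pail stands upright on its board, released, with the arm clear.

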